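# Load a framed glass scale into a sprung-arm slide holder

### The job

Load the framed glass scale into the slide holder: with the end of the scale draw the sprung curved arm back, lower the scale flat into the holder inside the end stop, and let the arm hold it against that stop. Press it home against the long fixed edge with about 6 N for a moment, then let go, so that it stays flat on the plate, flush with both fixed edges and held by the arm. It is a delicate reference piece: do not force it against any part of the holder or drive the arm into its stop, do not press on the holder with the gripper, and leave the other things where they are.

Things in the scene. Friction and masses are not known exactly. Their poses are not given: they have to be found in the camera images.
- slide: framed glass scale: black metal frame with a pale ruled glass window, a plain block 32 mm (its x) by 90 mm (its y) by 12 mm (its z), 65 to 120 g. Origin at the centre of its underside, z up. May be loaded either way round. At the start it lies flat on a blue cloth mat 3 mm thick. Grip it across its 32 mm width at mid-length.
- holder: grey slide holder, fixed; x -46 to +54, y -68 to +92 mm, top at z = 12 mm. Origin at its underside, below the seated slide's centre. Seated, the slide has its centre at x = y = 0, underside at z = 12 mm, long side along y, back side on the long edge (face x = +16 mm), one end on the end stop (face y = -45 mm); the arm presses on the other end, toward -y. Highest part z = 35 mm.
- long_edge: long fixed edge: two steel lands in line, each 23 mm long (holder y -45 to -22 and +22 to +45 mm), 9 mm thick (holder x +16 to +25 mm), 6 mm high (top at holder z = 18 mm); the clear 44 mm gap between them, open to the back, is room for a finger. Same origin and axes as the holder.
- end_stop: short fixed edge at the end of the slide's place: polished steel block, face at holder y = -45 mm, x from -15 to +5 mm, 9 mm thick, top 18 mm above the holder's origin; same origin and axes as the holder. With the slide between it and the arm, moving the slide along x takes 2 to 4 N, more if it is also pressed down.
- spring_arm (a joint): angle of the sprung curved arm about its upright pivot (holder x = +34, y = +62 mm): 0 at rest, about 0.19 with the slide seated, 0.28 at its rigid stop (nose 11.5 mm from rest); grows as the nose is drawn toward the holder's +y. It presses with about 2.5 N at rest, 4.5 N with the slide seated, 5.5 N at the stop, and always springs back.
- curved_arm: the bowed aluminium arm itself with its upright steel nose roller. Its origin lies on the pivot axis at the holder's underside level; turns with the joint.
- nose_pin (a point): centre of the roller at the arm's free end: upright, free-running, 10 mm in diameter, from 13.5 to 34.5 mm above the holder's origin (this point at 24 mm). At rest it stands at holder x = -5, y = +42 mm, so that the slide's place is 8 mm too short until the arm is drawn back.
- amber_vial: amber glass vial with black cap, 24 mm across, 54 mm tall, standing at the back; bystander, origin at the centre of its underside
- dust_brush: flat dust brush with wooden handle, 165 mm long, lying near the front; bystander, origin at the centre of its underside
- red_screwdriver: screwdriver with red handle, 148 mm long, lying near the front; bystander, origin at the centre of its underside
Things that resemble listed ones, but are neither listed nor needed, are in the scene too. Leave any yellow look-alike of the slide alone.

How it is judged (in metres and radians):
On the way, in this order (a step that is already met when the one before it is completed fails the run):
1. the slide bears on the nose of the curved arm and has drawn it back (value of joint spring_arm above 0.12 rad and contact force between slide and curved_arm above 1 N), for 0.1 s.
2. the slide, down on the holder's plate, is pressed home against the long fixed edge with more than 3 N (contact force between slide and long_edge above 3 N and z of slide in the frame of holder below 0.0145 m), for 0.2 s.
At the end, for the whole second after the job is handed in: the slide rests flat on the plate (within 1.5 mm, 0.03 rad), released and still, within 1.5 mm of its seated place against long edge and end stop, parallel within 0.03 rad; the arm, held off by it by over 0.15 rad, presses on it with over 1 N (x of slide in the frame of holder between -0.0015 and 0.0015 m and y of slide in the frame of holder between -0.0015 and 0.0015 m and z of slide in the frame of holder between 0.0105 and 0.0135 m and angle between the y axis of slide and the y axis of holder, either way round below 0.03 rad and angle between slide's own z axis and vertical below 0.03 rad and value of joint spring_arm above 0.15 rad and contact force between slide and curved_arm above 1 N and linear speed of slide below 0.01 m/s); the robot touches nothing.
It fails at once if the slide is forced against the long fixed edge with more than 10 N, or against the end stop with more than 15 N (contact force between slide and long_edge above 10 N or contact force between slide and end_stop above 15 N).
It fails at once if the slide is forced against the curved arm with more than 12 N (as by driving the arm into its stop) (contact force between slide and curved_arm above 12 N).
It fails at once if the slide is forced against the holder as a whole (plate, edges and arm together) with more than 40 N (contact force between slide and holder above 40 N).
It fails at once if the gripper presses on the holder with more than 15 N (contact force between the fingers and holder above 15 N).
It fails at once if the vial, the brush or the screwdriver is moved by more than 20 mm (distance of any of amber_vial, dust_brush, red_screwdriver from where it was at the start of the episode above 0.02 m).
It also fails if it takes over 59 s, if anything falls off the work surface, if the arm or the gripper's body presses on something with over 40 N, if the wrist force passes 120 N, or if a joint passes its speed limit or range.

### The arm

A 6-joint arm with a two-finger parallel gripper is mounted at the origin on a cart in front of the work surface, level with it; the furniture and walls round the work are solid. World frame = base frame: x ahead of the robot, y to its left, z up, the work surface at z = 0. Lengths are in mm, angles in rad, forces in N, time in s.
With the tool pointing down it reaches from about 350 to 800 mm from the base axis. Payload 7.3 kg.
Tool frame: the origin (TCP) lies midway between the tips of the shut fingers; the grasp point (between the pads) lies 19 mm behind it; z points along the fingers, y is the line along which they close (so a half turn about z gives the same grasp; the last joint's range is limited). The gripper opens to 85 mm and grips with 20 to 120 N. Pads are 22 mm wide; open, the fingers measure 114 mm over their backs; the gripper's body (76 mm by 85 mm) begins 54 mm behind the grasp point. The pads swing forward as they close: fully open they stand 13 mm farther back than shut.
Start: joints at [-1.438, 0.342, 1.524, -0, 1.275, -0.146], TCP at [144.503, -504.741, 231.322] pointing down, gripper open.
Joint ranges: [-2.53, 2.53], [-0.77, 2.02], [0.04, 2.7], [-1, 4.14], [0.28, 2.66], [-3.11, 3.11]. Speed limits (rad/s): [2.57, 2.57, 3.14, 3.14, 3.14, 3.14].

### API

Orientations are given as a unit quaternion [x, y, z, w].
In Python, from bench import robot gives the robot as it stands.
- The arm moves only by the tool play_rows, never from a script. Its argument "targets" is one flat list of numbers, 5 for each row, row after row: the opening in per cent of the stroke, from 0 (shut) to 100 (fully open), then the shift along the tool's x, y, z in mm, then the turn about the tool's z in rad. A call has 1 to 5 rows; each row shifts and turns the commanded pose from where the row before left it, along the tool's axes as they then stand; what a row does not reach is not made up. A row lasts 1/8 s, in which the tool goes at most 62.5 mm and 10.7 degrees, less where a joint would pass 70% of its speed; a pose out of reach is approached as far as the arm can. A call is refused whole if a number of a shift passes 62.5 or a number of a turn 0.188, either way. A call with a gripper value outside its range is refused whole. The fingers move at their own pace and stop on an object; "newtons" is the grip in N (left out, the last holds). Time passes only in rows, so rows that do not move let the fingers close. It gives the time, the measured TCP pose, the force, the opening and the grip force at its end, in the units of the state.
- robot.get_obs(): the state, without advancing time (a new reading comes with each control period).
- robot.snapshot(name): name is "side" or "top" or "wrist"; returns (picture, depth): 384x512x3 uint8, red, green, blue; 384x512 float32, mm along the optical axis (not along the pixel's ray), 0 where there is no reading.
- robot.calibration(name): a dict with "K" (3x3 intrinsics, pixels), "k1" (the pictures are not rectified: a ray, as slopes to the right and down, at radius r is drawn at 1 + k1 r^2 times it, then the intrinsics apply), "rvec" (rotation vector, rad) and "tvec" (3), from world to camera coordinates, as OpenCV has them. Camera axes: x right, y down, z forward; pixel columns grow to the right and rows downward; lengths in mm; the calibration is good to about 2 mm. A picture is of the moment at which its call begins: read the wrist's pose just before it. calibration takes no time and is no camera call; for the wrist camera it gives the pose at the moment of the call.
- robot.finish_job(): hands the job in; it is judged then, once.
The state is a dict: "time": time; "qpos": joint angles; "dq": joint speeds; "effort": joint torques, N m; "tool_pos": TCP position; "tcp_rot": TCP orientation; "wrist_force": force on the tool from outside, world axes, zero at the start; "wrist_torque": the same for the moment, N m; "gripper_width": finger opening in mm; "gripper_force": force on a finger pad.
Only numpy, scipy, OpenCV 4.12 (cv2) and the standard library are available. Lean on these libraries where they do the work, as an engineer would, in place of code of your own. Each camera call takes 0.05 s, during which the arm holds its last target. There are 200 camera calls.

## Working session

There is one attempt and no reset: what is moved stays moved. The work goes in short steps, Python scripts to look and compute and a tool call to move; the robot and the scene stay as the last step left them, time stands still between calls to the robot, and variables do not carry over. Pictures are saved under pics/ and viewed, at most 10 in all, crops included, and the job is handed in when it is done.

Besides the shell and the picture viewer there is one more tool, called by a JSON object that holds its "api" and its "payload", one argument or row to a line. play_rows: Moves the arm, as the interface text tells. Its arguments: {"type":"object","properties":{"targets":{"type":"array","items":{"type":"number"}},"newtons":{"type":"number"}},"required":["targets"]}

```bash
ls; mkdir -p pics
cat > h.py <<'E'
import numpy as np, cv2
from bench import robot
def cal(n):
    c=robot.calibration(n); R=cv2.Rodrigues(np.array(c['rvec'],float))[0]
    return np.array(c['K'],float),float(c['k1']),R,np.array(c['tvec'],float).ravel()
def und(n,uv,c=None):
    K,k1,R,t=c or cal(n); uv=np.atleast_2d(np.array(uv,float))
    return cv2.undistortPoints(uv.reshape(-1,1,2),K,np.array([k1,0,0,0,0.])).reshape(-1,2)
def onz(n,uv,z,c=None):
    c=c or cal(n); K,k1,R,t=c; p=und(n,uv,c); d=np.c_[p,np.ones(len(p))]@R; o=-R.T@t
    s=(z-o[2])/d[:,2]; return o+s[:,None]*d
def pt(n,uv,dep,c=None):
    c=c or cal(n); K,k1,R,t=c; p=und(n,uv,c); return (np.c_[p,np.ones(len(p))]*np.asarray(dep)[:,None]-t)@R
def proj(n,P,c=None):
    K,k1,R,t=c or cal(n); return cv2.projectPoints(np.atleast_2d(np.array(P,float)),cv2.Rodrigues(R)[0],t,K,np.array([k1,0,0,0,0.]))[0].reshape(-1,2)
def snap(n,f):
    c=cal(n); im,d=robot.snapshot(n); cv2.imwrite('pics/'+f+'.png',im[:,:,::-1]); np.savez('pics/'+f,im=im,d=d,K=c[0],k1=c[1],R=c[2],t=c[3]); return im,d,c
def load(f):
    z=np.load('pics/'+f+'.npz'); return z['im'],z['d'],(z['K'],float(z['k1']),z['R'],z['t'])
E
python3 - <<'E'
from h import *
a=snap('top','top0')[0]; b=snap('side','side0')[0]
for n in('top','side'):
    K,k,R,t=cal(n); print(n,K.tolist(),k,(-R.T@t).round(),R.round(2).tolist())
cv2.imwrite('pics/topL.png',cv2.resize(a[:,:,::-1],(800,600),interpolation=cv2.INTER_CUBIC))
print(robot.get_obs())
E
```

```text
pics
top [[455.5582556326516, 0.0, 256.12955356358583], [0.0, 455.5582556326516, 184.15041608038302], [0.0, 0.0, 1.0]] -0.14048893475441343 [ 335. -288.  975.] [[-0.0, -1.0, 0.0], [-0.99, 0.0, -0.14], [0.14, -0.0, -0.99]]
side [[434.2747172060605, 0.0, 254.38720981942132], [0.0, 434.2747172060605, 194.72794844002414], [0.0, 0.0, 1.0]] -0.1362692037381772 [ 193. -983.  441.] [[0.92, -0.38, -0.02], [-0.18, -0.41, -0.89], [0.33, 0.83, -0.45]]
{'time': 0.1, 'qpos': array([-1.43802634e+00,  3.42646367e-01,  1.52490667e+00,  1.07747107e-05,
        1.27541418e+00, -1.45983329e-01]), 'dq': array([-0.00155884, -0.00179801, -0.00357941,  0.00135672, -0.00041286,
       -0.00070154]), 'effort': array([ 1.32457873e-03, -4.34446549e+01, -2.46489841e+01, -1.82745257e-04,
        4.69579099e-03,  1.92356808e-06]), 'tool_pos': array([ 144.44313097, -504.37020721,  230.70410173]), 'tcp_rot': array([ 9.90302771e-01,  1.38924254e-01,  9.69345898e-06, -6.87233378e-04]), 'wrist_force': array([-0.7841382 ,  0.20818977,  0.35828188]), 'wrist_torque': array([0.03208519, 0.00837708, 0.08127464]), 'gripper_force': 0.0, 'gripper_width': 85.40490044924458}
```

View pics/topL.png

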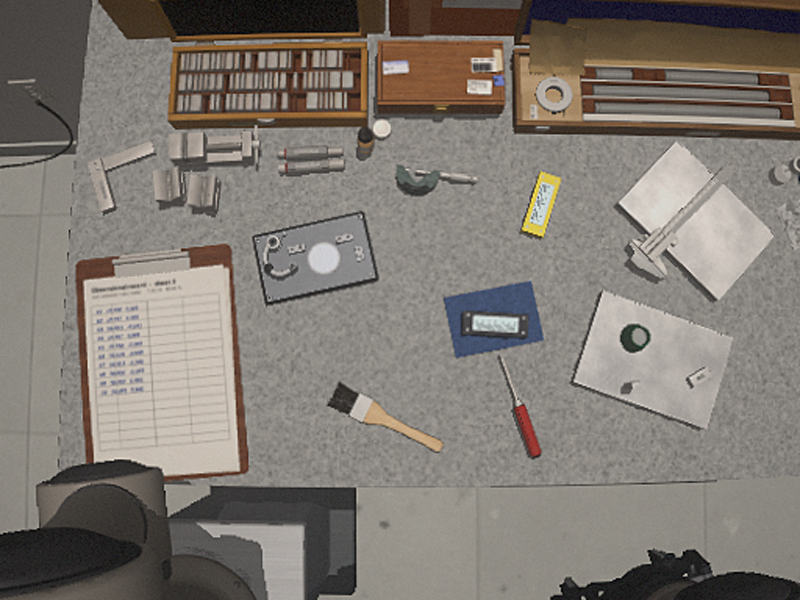

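View pics/side0.png

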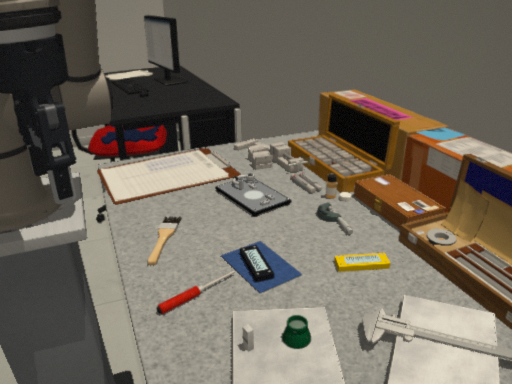

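The black-framed slide on the blue mat is at about (495,325) in the enlarged top picture (side view: 257,263). The yellow look-alike is at (541,204). The black one fits the description because it has a black frame and lies on the blue mat. The holder is at (315,258), with its arm at the left (+y), the lands toward the back (+x) and the end stop at the right (-y).

Run:
```python
from h import *
im,d,c=load('top0'); s=512/800
hsv=cv2.cvtColor(im,cv2.COLOR_RGB2HSV)
# slide: inside mat box, non-blue
blue=cv2.inRange(hsv,(100,90,40),(130,255,255)); 
n,l,st,ce=cv2.connectedComponentsWithStats(blue); 
k=l[int(345*s),int(470*s)]; ct=np.argwhere(l==k)[:,::-1].astype(np.int32)
hull=cv2.convexHull(ct); m=np.zeros(blue.shape,np.uint8); cv2.fillConvexPoly(m,hull,255); m=cv2.erode(m,np.ones((3,3)))
sl=cv2.morphologyEx(m&~((l==k).astype(np.uint8)*255),cv2.MORPH_OPEN,np.ones((3,3)))
cs=max(cv2.findContours(sl,0,2)[0],key=cv2.contourArea)
P=onz('top',cs[:,0].astype(float),15,c)[:,:2]
r=cv2.minAreaRect(P.astype(np.float32)); print('slide',r)
# holder by depth/height: use dark border/gray; contour from depth>8mm
v,u=np.mgrid[0:384,0:512]; W=pt('top',np.c_[u.ravel(),v.ravel()],d.ravel(),c).reshape(384,512,3)
hm=((W[...,2]>7)&(W[...,2]<40)).astype(np.uint8); roi=np.zeros_like(hm); roi[125:205,150:250]=1
hm=cv2.morphologyEx(hm*roi,cv2.MORPH_OPEN,np.ones((3,3)))
ch=max(cv2.findContours(hm,0,2)[0],key=cv2.contourArea)
P=onz('top',ch[:,0].astype(float),12,c)[:,:2]; print('holder',cv2.minAreaRect(P.astype(np.float32)))
print('z holder',np.median(W[165:175,200:206,2]),'slide',np.median(W[205:210,312:322,2]),'table',np.median(W[230:240,200:220,2]))
o=im[..., ::-1].copy(); cv2.drawContours(o,[cs,ch],-1,(0,0,255),1)
A=cv2.resize(o[125:200,155:250],None,fx=6,fy=6,interpolation=cv2.INTER_CUBIC)[:450]; B=cv2.resize(o[175:230,280:350],None,fx=3,fy=3)
can=np.zeros((450,800,3),np.uint8); can[:A.shape[0],:A.shape[1]]=A; can[:B.shape[0],575:575+B.shape[1]]=B
cv2.imwrite('pics/crop1.png',can)
```

```text
slide ((417.791748046875, -417.86138916015625), (91.97028350830078, 36.44105529785156), 87.43892669677734)
holder ((510.25982666015625, -171.95376586914062), (100.23890686035156, 160.28515625), 12.51832103729248)
z holder 11.602602982382423 slide 14.467294032241668 table -0.48701859963446414
```

View pics/crop1.png

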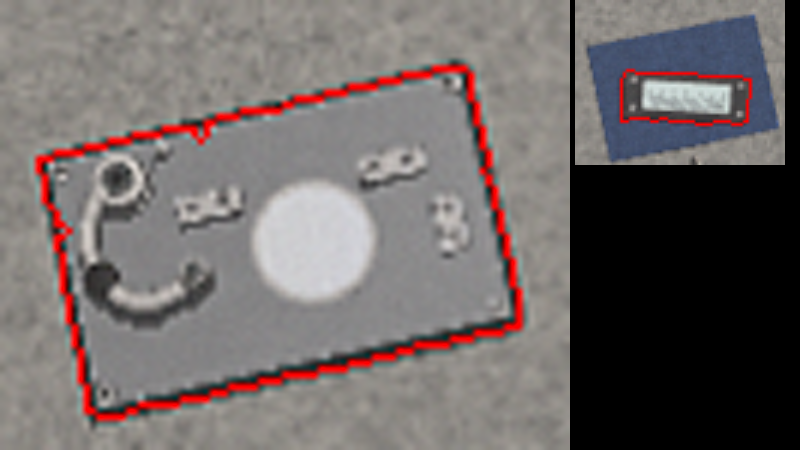

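The crop confirms the black-framed slide on the mat (upper right inset, about (687,97)). In the holder crop the nose is at (195,275), the lands at (208,207) and (392,165), and the end stop at (450,222).

Holder yaw is about 0.218, with its origin near (509,-184.5). The slide is near (418,-418) with yaw about -0.045. I'm moving above the slide.

{"api": "play_rows", "payload": {
  "targets": [100, 57, -1.6, 16, 0, 100, 57, -1.6, 16, 0, 100, 57, -1.6, 16, 0, 100, 57, -1.6, 16, 0, 100, 57, -1.6, 16, 0],
  "newtons": 40
}}

```text
time: 0.72
tool_pos: [417.9, -417.7, 150.5]
tcp_rot: [0.99, 0.139, -0.0, -0.0]
wrist_force: [-0.6, -1.7, 0.7]
gripper_width: 85.6
gripper_force: 0.0
```

{"api": "play_rows", "payload": {
  "targets": [100, 0, 0, 0, -0.18, 100, 0, 0, 0, -0.18, 100, 0, 0, 0, -0.18, 100, 0, 0, 0, -0.18, 100, 0, 0, 0, -0.18]
}}

```text
time: 1.35
tool_pos: [416.1, -418.4, 150.8]
tcp_rot: [0.83, 0.558, -0.0, -0.001]
wrist_force: [0.7, -0.6, -0.4]
gripper_width: 85.3
gripper_force: 0.0
```

{"api": "play_rows", "payload": {
  "targets": [100, 0, 0, 0, -0.18, 100, 0, 0, 0, -0.167, 100, 0, 0, 0, 0]
}}

```text
time: 1.72
tool_pos: [416.2, -418.4, 150.9]
tcp_rot: [0.723, 0.69, 0.0, -0.0]
wrist_force: [0.2, -0.0, -0.4]
gripper_width: 85.2
gripper_force: 0.0
```

```bash
cat >> h.py <<'E'
def state():
    o=robot.get_obs(); q=o['tcp_rot']; from scipy.spatial.transform import Rotation as Ro
    M=Ro.from_quat(q).as_matrix(); a=np.arctan2(M[1,0],M[0,0]); return o,M,a
def to(x,y,z=None,a=None):
    o,M,a0=state(); p=o['tool_pos']; z=p[2] if z is None else z
    print('t',o['time'].__round__(2),'pos',p.round(2),'a',round(a0,4),'F',o['wrist_force'].round(2),'w',round(o['gripper_width'],1),'gf',round(o['gripper_force'],1))
    print('tool shift',(M.T@(np.array([x,y,z])-p)).round(2),'turn',None if a is None else round(a0-a,4))
E
python3 - <<'E'
from h import *
im,d,c=snap('wrist','w0'); to(418,-418,150,1.526)
print(proj('wrist',[[418,-418,15]],c))
E
```

```text
t 1.77 pos [ 416.2  -418.47  150.98] a 1.5224 F [-0.71  0.23  1.24] w 85.7 gf 0.0
tool shift [0.56 1.77 0.98] turn -0.0036
[[262.14200285 183.88639634]]
```

View pics/w0.png

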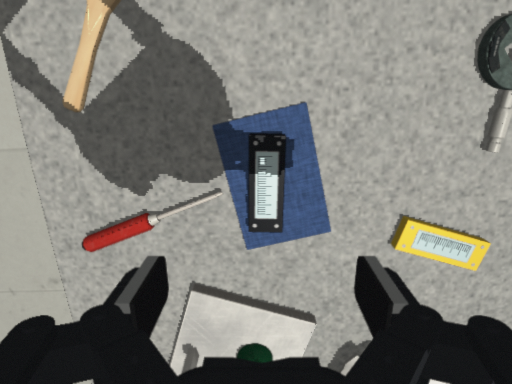

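The wrist view shows the slide at about (266,183), upright and slightly turned. The screwdriver is at (150,220) and the yellow look-alike at (443,244).

Run:
```python
from h import *
im,d,c=load('w0')
v,u=np.mgrid[0:384,0:512]; W=pt('w',np.c_[u.ravel(),v.ravel()],d.ravel(),c).reshape(384,512,3)
m=((W[...,2]>8)&(W[...,2]<30)&(d>0)).astype(np.uint8); m[:120]=0; m[245:]=0; m[:,:230]=0; m[:,310:]=0
m=cv2.morphologyEx(m,cv2.MORPH_OPEN,np.ones((3,3)))
k=max(cv2.findContours(m,0,2)[0],key=cv2.contourArea)
print(np.median(W[...,2][m>0]), cv2.minAreaRect(k))
print(cv2.minAreaRect(onz('w',k[:,0].astype(float),15,c)[:,:2].astype(np.float32)))
# colour
h=cv2.cvtColor(im,cv2.COLOR_RGB2HSV); b=im.astype(int)
print(im[150,240:295:3].tolist())
o=-c[2].T@c[3]; print('cam',o)
```

```text
16.673247170170114 ((266.5, 182.5), (99.0, 37.0), 90.0)
((421.2875061035156, -419.02655029296875), (91.320068359375, 31.923873901367188), 86.71965789794922)
[[32, 43, 63], [33, 44, 64], [33, 43, 63], [18, 21, 25], [13, 14, 17], [22, 23, 24], [30, 30, 31], [27, 29, 27], [30, 29, 29], [26, 26, 27], [23, 22, 24], [22, 23, 23], [22, 23, 24], [17, 19, 19], [17, 18, 19], [20, 26, 34], [32, 44, 63], [33, 45, 63], [61, 80, 114]]
cam [ 420.27834206 -340.67105211  295.14916326]
```

{"api": "play_rows", "payload": {
  "targets": [47, -0.8, 5.2, 0, 0, 47, 0, 0, 30, 0, 47, 0, 0, 30, 0, 47, 0, 0, 30, 0, 47, 0, 0, 20, 0]
}}

```text
time: 2.4
tool_pos: [421.4, -419.2, 39.7]
tcp_rot: [0.724, 0.69, 0.0, -0.001]
wrist_force: [-0.4, -0.4, 0.6]
gripper_width: 39.7
gripper_force: 0.0
```

Run:
```python
from h import *
im,d,c=snap('wrist','w1'); to(421.3,-419,4.5,1.521)
```

```text
t 2.45 pos [ 420.54 -418.2    37.47] a 1.5239 F [-1.56  0.73 -1.26] w 40.1 gf 0.0
tool shift [-0.89  0.9  32.96] turn 0.0029
```

View pics/w1.png

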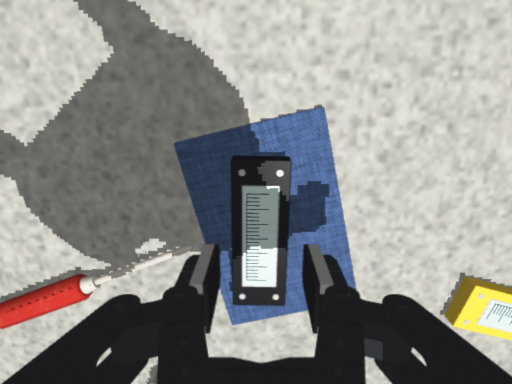

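The slide sits centred between the fingers (231–290 px across, row 230). The screwdriver tip lies near (203,250), so I'll check the finger clearance.

Run:
```python
from h import *
im,d,c=load('w0'); print(onz('w',[[221,191],[266.5,182.5]],4,c))
im,d,c=load('w1'); print(onz('w',[[203,249]],4,c), onz('w',[[231,157],[291,157],[286,305],[232,305]],15,c))
# finger corner projections at tip z=5
print(proj('w',[[421.3-34.5,-408,6],[421.3-34.5,-430,6],[421.3-24,-408,6]],c))
```

```text
[[ 379.23460933 -426.16145304    4.        ]
 [ 421.99883659 -419.89045251    4.        ]]
[[ 386.02858466 -430.79699605    4.        ]] [[ 408.49839928 -372.76147501   15.        ]
 [ 439.95587486 -374.20377842   15.        ]
 [ 435.33902298 -465.54711677   15.        ]
 [ 402.30802561 -464.03734274   15.        ]]
[[199.80509702 215.36505973]
 [203.57610942 249.26759439]
 [217.66340703 214.60854899]]
```

{"api": "play_rows", "payload": {
  "targets": [45, -0.6, 0.5, 16, 0.008, 45, 0, 0, 16, 0, 45, 0, 0, 1, 0, 45, 0, 0, 0, 0]
}}

```text
time: 2.95
tool_pos: [422.1, -420.5, 8.6]
tcp_rot: [0.726, 0.688, -0.0, 0.0]
wrist_force: [-0.2, 0.4, 1.2]
gripper_width: 38.7
gripper_force: 0.0
```

{"api": "play_rows", "payload": {
  "targets": [45, 0, 0, 3.5, 0, 45, 0, 0, 0, 0]
}}

```text
time: 3.2
tool_pos: [421.9, -420.4, 5.0]
tcp_rot: [0.726, 0.688, -0.0, 0.0]
wrist_force: [-0.0, 0.6, 0.4]
gripper_width: 38.6
gripper_force: 0.0
```

{"api": "play_rows", "payload": {
  "targets": [0, 0, 0, 0, 0, 0, 0, 0, 0, 0, 0, 0, 0, 0, 0, 0, 0, 0, 0, 0],
  "newtons": 40
}}

```text
time: 3.7
tool_pos: [422.1, -420.5, 5.2]
tcp_rot: [0.726, 0.688, -0.0, 0.0]
wrist_force: [0.1, -0.5, 5.6]
gripper_width: 30.9
gripper_force: 40.5
```

{"api": "play_rows", "payload": {
  "targets": [0, 0, 0, -10, 0, 0, 0, 0, -30, 0, 0, 0, 0, -30, 0, 0, 0, 0, 0, 0]
}}

```text
time: 4.2
tool_pos: [422.9, -421.4, 77.2]
tcp_rot: [0.726, 0.688, -0.0, 0.002]
wrist_force: [-0.2, -0.6, -0.9]
gripper_width: 30.5
gripper_force: 39.9
```

Run:
```python
from h import *
im,d,c=snap('wrist','w2'); to(509,-184.5,80,1.571+.2185)
```

```text
t 4.25 pos [ 422.13 -420.5    75.47] a 1.5178 F [-0.27  0.09 -1.86] w 30.5 gf 39.9
tool shift [240.27  74.25  -4.75] turn -0.2717
```

View pics/w2.png

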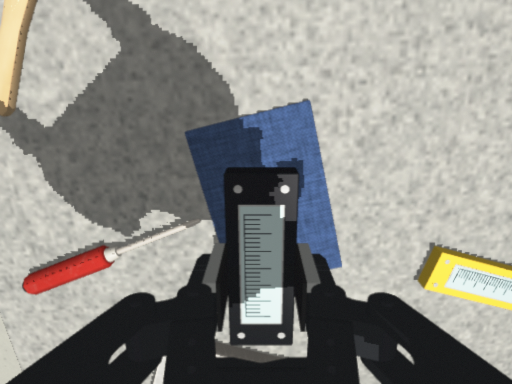

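The slide is held squarely: its corners are at (225,170), (298,170), (293,343) and (231,343), it is parallel to the fingers, and the mat is clear of it.

Run:
```python
from h import *
im,d,c=load('w2'); zt=76.5+9.9
P=onz('w',[[225,170],[298,170],[293,343],[231,343]],zt,c)[:,:2]; print(P.round(1),P.mean(0), [np.linalg.norm(P[i]-P[i-1]).round(1) for i in range(4)])
a=1.5178; X=np.array([np.cos(a),np.sin(a)]); Y=np.array([np.sin(a),-np.cos(a)])
q=P-np.array([422.3,-420.7]); print((q@X).round(1),(q@Y).round(1))
```

```text
[[ 410.7 -373.9]
 [ 441.6 -375.5]
 [ 437.7 -466.4]
 [ 405.9 -464.6]] [ 423.96712487 -420.11694819] [np.float64(90.8), np.float64(30.9), np.float64(90.9), np.float64(31.9)]
[ 46.1  46.1 -44.8 -44.7] [-14.   16.9  17.8 -14.1]
```

{"api": "play_rows", "payload": {
  "targets": [0, 46, 15, 0, 0, 0, 46, 15, 0, 0, 0, 46, 15, 0, 0, 0, 46, 15, 0, 0, 0, 46, 14, 0, 0]
}}

```text
time: 4.88
tool_pos: [507.5, -192.6, 73.3]
tcp_rot: [0.726, 0.688, -0.0, -0.001]
wrist_force: [0.5, -0.0, -0.7]
gripper_width: 30.8
gripper_force: 39.9
```

{"api": "play_rows", "payload": {
  "targets": [0, 0, 0, 0, -0.136, 0, 0, 0, 0, -0.136, 0, 0, 0, 0, 0]
}}

```text
time: 5.25
tool_pos: [507.3, -193.9, 73.5]
tcp_rot: [0.626, 0.78, -0.0, -0.001]
wrist_force: [-1.0, -0.6, -0.4]
gripper_width: 31.0
gripper_force: 39.9
```

Run:
```python
from h import *
im,d,c=snap('wrist','w3'); snap('side','side1');snap('top','top1'); to(509,-184.5,80,1.571+.2185)
for y in(60,37,0):print(proj('w',[[509-np.sin(.2185)*y,-184.5+np.cos(.2185)*y,12]],c))
```

```text
t 5.4 pos [ 507.58 -194.49   74.12] a 1.7871 F [ 0.48  0.44 -0.25] w 30.7 gf 39.9
tool shift [ 9.46  3.53 -5.88] turn -0.0024
[[266.11400878 108.51034986]]
[[265.92058146 145.98257707]]
[[265.62464616 201.48541025]]
```

View pics/w3.png

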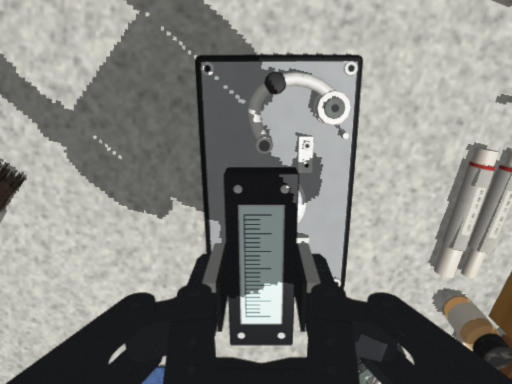

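The view shows the nose roller top at (264,145), the pivot at (334,107), a land at (305,150), and the holder's far corners at (196,58) and (362,58). The held slide's far end is at row 170, in front of the nose.

Run:
```python
from h import *
im,d,c=load('w3'); cv2.imwrite('pics/w3c.png',cv2.resize(im[40:240,180:380,::-1],(800,800),interpolation=cv2.INTER_CUBIC)[:600])
a=1.7886; X=np.array([np.cos(a),np.sin(a)]); Y=np.array([np.sin(a),-np.cos(a)]); T=np.array([507.4,-194.2])
f=lambda uv,z:(lambda q:np.c_[q@Y,q@X].round(1))(onz('w',uv,z,c)[:,:2]-T)
print('slide',f([[225,170],[298,170],[293,343],[231,343]],73.8+9.9))
print('nose',f([[264,145]],34.5),'pivot',f([[334,107]],25))
# plate outline by line fits
g=cv2.cvtColor(im,cv2.COLOR_RGB2GRAY).astype(int)
def edge(line,rng):  # subpixel strongest drop outside->dark border
    return None
L=[];Rr=[];Tt=[]
for v in range(80,160,4):
    r=g[v,180:215]; L.append([180+np.argmin(np.diff(r))+.5,v]); r=g[v,340:375]; Rr.append([340+np.argmax(np.diff(r))+.5,v])
for u in list(range(215,345,5)): Tt.append([u,45+np.argmin(np.diff(g[45:68,u]))+.5])
for n,s,k in(('L',L,0),('R',Rr,0),('T',Tt,1)):
    q=f(s,12); p=np.polyfit(q[:,1-k],q[:,k],1); r=q[:,k]-np.polyval(p,q[:,1-k]); ok=abs(r-np.median(r))<1.; p=np.polyfit(q[ok,1-k],q[ok,k],1); print(n,np.median(q[ok,k]),'slope',p.round(4),ok.sum(),len(ok))
```

```text
slide [[-14.6  47. ]
 [ 16.2  47.1]
 [ 17.  -42.8]
 [-14.6 -42.9]]
nose [[ 2.2 50.2]] pivot [[42.4 70.7]]
L -38.5 slope [-8.9000e-03 -3.7918e+01] 20 20
R 60.7 slope [-1.43000e-02  6.15493e+01] 16 20
T 100.1 slope [6.100000e-03 1.002187e+02] 25 26
```

View pics/w3c.png

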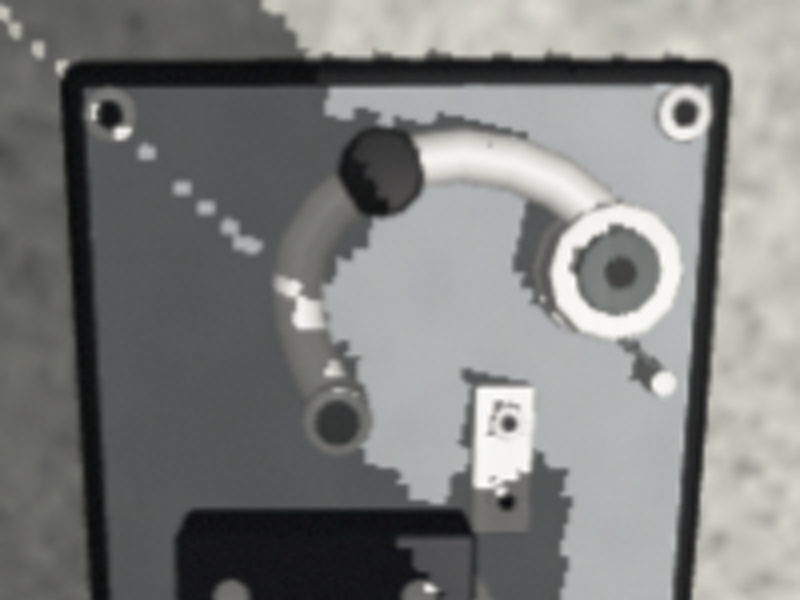

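{"api": "play_rows", "payload": {
  "targets": [0, -8, 4, 0, -0.006, 0, 0, 0, 24, 0, 0, 0, 0, 24, 0, 0, 0, 0, 0, 0, 0, 0, 0, 0, 0]
}}

```text
time: 6.02
tool_pos: [514.3, -202.0, 27.5]
tcp_rot: [0.623, 0.782, 0.0, 0.001]
wrist_force: [-0.1, -0.1, 0.0]
gripper_width: 30.7
gripper_force: 39.9
```

```bash
cat >> h.py <<'E'
def tf():
    o,M,a=state(); print('t',round(o['time'],2),'a',round(a,4),'pos',o['tool_pos'].round(2),'Ftool',(M.T@o['wrist_force']).round(2),'tau',(M.T@o['wrist_torque']).round(3)); return M
E
python3 - <<'E'
from h import *
im,d,c=snap('wrist','w4'); snap('side','side2'); tf()
E
```

```text
t 6.12 a 1.7956 pos [ 514.38 -202.     27.87] Ftool [0.32 0.16 1.03] tau [ 0.05  -0.006  0.009]
```

View pics/w4.png

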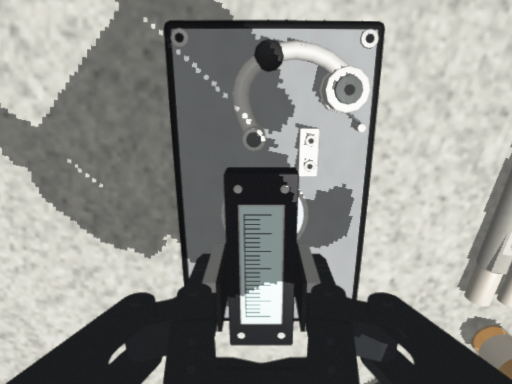

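The nose is at (254,139), the land at (298–319, 127–176), and the holder's far corners at (165,22) and (383,24). The slide end at row 170 is clear of the nose.

```bash
cat > meas.py <<'E'
from h import *
def meas(fn,T,a,uvnose,tz,Lr,Rr_,Tr,cols,rows):
    im,d,c=load(fn); X=np.array([np.cos(a),np.sin(a)]); Y=np.array([np.sin(a),-np.cos(a)]); T=np.array(T)
    f=lambda uv,z:(lambda q:np.c_[q@Y,q@X])(onz('w',uv,z,c)[:,:2]-T)
    print('slide',f([[225,170],[298,170],[293,343],[231,343]],tz+9.9).round(1).tolist()); print('nose',f([uvnose],34.5).round(1))
    g=cv2.cvtColor(im,cv2.COLOR_RGB2GRAY).astype(int); S={'L':[],'R':[],'T':[]}
    for v in rows:
        S['L'].append([Lr[0]+np.argmin(np.diff(g[v,Lr[0]:Lr[1]]))+.5,v]); S['R'].append([Rr_[0]+np.argmax(np.diff(g[v,Rr_[0]:Rr_[1]]))+.5,v])
    for u in cols: S['T'].append([u,Tr[0]+np.argmin(np.diff(g[Tr[0]:Tr[1],u]))+.5])
    for n,k in(('L',0),('R',0),('T',1)):
        q=f(S[n],12); r=q[:,k]-np.median(q[:,k]); ok=abs(r)<2; p=np.polyfit(q[ok,1-k],q[ok,k],1); print(n,'at0',p[1].round(2),'slope',p[0].round(4),ok.sum(),len(ok))
    return f
E
python3 - <<'E'
from meas import *
f=meas('w4',[514.35,-202],1.795,[254,139],27.7,(155,195),(355,395),(10,32),range(185,360,5),range(50,200,5))
print('land',f([[299,127],[320,128],[316,176],[298,175]],18).round(1).tolist())
E
```

```text
slide [[-14.6, 46.7], [16.1, 46.8], [17.0, -43.4], [-14.6, -43.4]]
nose [[-2.4 59.3]]
L at0 -43.14 slope -0.0003 29 30
R at0 55.99 slope -0.0018 30 30
T at0 109.05 slope -0.0001 34 35
land [[18.2, 62.7], [28.0, 62.3], [27.3, 39.2], [18.6, 39.7]]
```

{"api": "play_rows", "payload": {
  "targets": [0, 0, -0.8, 3, 0, 0, 3, 0, 0, 0, 0, 2, 0, 0, 0, 0, 0, 0, 0, 0]
}}

```text
time: 6.62
tool_pos: [511.7, -196.5, 23.9]
tcp_rot: [0.623, 0.782, -0.0, 0.0]
wrist_force: [0.2, 0.6, -0.3]
gripper_width: 30.8
gripper_force: 39.9
```

{"api": "play_rows", "payload": {
  "targets": [0, 1, 0, 0, 0, 0, 1, 0, 0, 0, 0, 1, 0, 0, 0, 0, 1, 0, 0, 0, 0, 0, 0, 0, 0]
}}

```text
time: 7.25
tool_pos: [511.0, -193.4, 23.9]
tcp_rot: [0.623, 0.782, -0.0, 0.0]
wrist_force: [-0.8, -4.4, -1.3]
gripper_width: 30.7
gripper_force: 39.9
```

Run:
```python
from h import *
tf()
```

```text
t 7.25 a 1.7959 pos [ 511.01 -193.41   23.93] Ftool [-4.11 -1.72  1.26] tau [ 0.184 -0.593 -0.04 ]
```

{"api": "play_rows", "payload": {
  "targets": [0, 1, 0, 0, 0, 0, 1, 0, 0, 0, 0, 1, 0, 0, 0, 0, 1, 0, 0, 0, 0, 0, 0, 0, 0]
}}

```text
time: 7.88
tool_pos: [510.0, -188.9, 23.8]
tcp_rot: [0.623, 0.782, -0.0, 0.0]
wrist_force: [0.4, -3.7, -0.8]
gripper_width: 31.0
gripper_force: 39.9
```

{"api": "play_rows", "payload": {
  "targets": [0, 1, 0, 0, 0, 0, 1, 0, 0, 0, 0, 1, 0, 0, 0, 0, 0, 0, 0, 0]
}}

```text
time: 8.38
tool_pos: [509.4, -186.2, 23.8]
tcp_rot: [0.623, 0.782, -0.0, 0.0]
wrist_force: [-0.5, -6.1, -0.6]
gripper_width: 30.7
gripper_force: 39.9
```

Run:
```python
from h import *
im,d,c=snap('wrist','w5'); tf(); snap('top','top2')
A=im[0:300,140:400]; cv2.imwrite('pics/w5c.png',cv2.resize(A[:,:,::-1],None,fx=2,fy=2,interpolation=cv2.INTER_CUBIC))
```

```text
t 8.43 a 1.7959 pos [ 509.43 -186.17   23.85] Ftool [-4.56 -2.65  0.92] tau [ 0.271 -0.815 -0.103]
```

Run:
```python
from meas import *
im,d,c=load('w5'); T=np.array([509.43,-186.17]); a=1.7959
X=np.array([np.cos(a),np.sin(a)]); Y=np.array([np.sin(a),-np.cos(a)])
w=lambda x,y,z:np.r_[T+(x+3.2)*Y+(y+0.8)*X,z]
pr=proj('w',[w(-46,92,12),w(54,92,12),w(-46,20,12),w(54,20,12),w(-5,50.7,34.5),w(16,45,18),w(25,45,18)],c); print(pr.round(0).tolist())
(lu,tv),(ru,_)=pr[0],pr[1]
i=int
f=meas('w5',T,a,pr[4],23.8,(i(lu)-12,i(pr[2][0])+12),(i(pr[3][0])-12,i(ru)+12),(i(tv)-9,i(tv)+10),range(i(lu)+15,i(ru)-15,5),range(i(tv)+15,i(pr[2][1]),4))
# nose: show dark core centroid near prediction
g=cv2.cvtColor(im,cv2.COLOR_RGB2GRAY); u,v=pr[4].astype(int); 
for y in range(v-14,v+15,2): print(y,' '.join('%3d'%g[y,x] for x in range(u-20,u+21,2)))
s=[] # slide far edge row per column
for x in range(230,295,5):
    col=g[150:185,x].astype(int); s.append((x,150+int(np.argmin(np.diff(col)))))
print(s)
```

```text
[[164.0, 58.0], [387.0, 59.0], [176.0, 210.0], [371.0, 210.0], [255.0, 159.0], [301.0, 164.0], [320.0, 164.0]]
slide [[-14.6, 46.7], [16.3, 46.7], [17.1, -43.6], [-14.6, -43.6]]
nose [[-1.8 51.5]]
L at0 -41.74 slope -0.0015 33 34
R at0 57.17 slope 0.0004 32 34
T at0 92.84 slope 0.0041 38 39
145  99  98 117 127 131 135 132 131 127 118 104  98  95  96  96  97  97  99  99  97 100
147  97  97 112 125 130 132 131 129 120 118 107 101  98  97  96  96  97  99 104  97  98
149  97  96 107 123 122 110 108 106 105 105 102 101  99  96  97  97  97 106 187 185 183
151  97  97 100 108 108 122 127 130 126 111 102 102  99  96  97  97  97 114 193 196 197
153  98  98  98 110 130 138 138 136 134 130 125 109  99  97  96  96  97 163 194 155 164
155  98  97 107 130 133 114  75  76  81 119 126 121 100  97  96  97  97 164 194 148  98
157  97  97 122 130  92  63  62  62  62  66 113 127 112  97  97  97  97 108 116 106  99
159  97 101 129 116  63  61  62  62  62  63  67 126 121  97  97  97  97  96  98 100  98
161  97 104 127 104  61  60  61  62  62  61  63 112 127  98  97  97  96  97  97  98  98
163  97  99 127 109  62  60  62  61  61  60  61 116 127  99  98  97  99  99  99  99  99
165  97  98 124 109  64  60  61  61  62  59  77 128 123  97  98  97  98  99 100  98  98
167  63  62  96 127 101  62  60  61  62  62 108 129  94  60  62  62  62  63  64  63  63
169  21  19  29 105 126 115  77  71  70 110 126 116  42  20  19  22  22  23  22  22  21
171  21  19  20  33  84 121 127 128 127 124  86  28  20  21  20  22  20  18  22  20  20
173  24  21  24  24  24  35  60  55  50  39  26  21  25  24  24  22  23  24  25  20  25
[(230, 167), (235, 167), (240, 168), (245, 172), (250, 172), (255, 171), (260, 167), (265, 167), (270, 156), (275, 153), (280, 154), (285, 155), (290, 164)]
```

View pics/w5c.png

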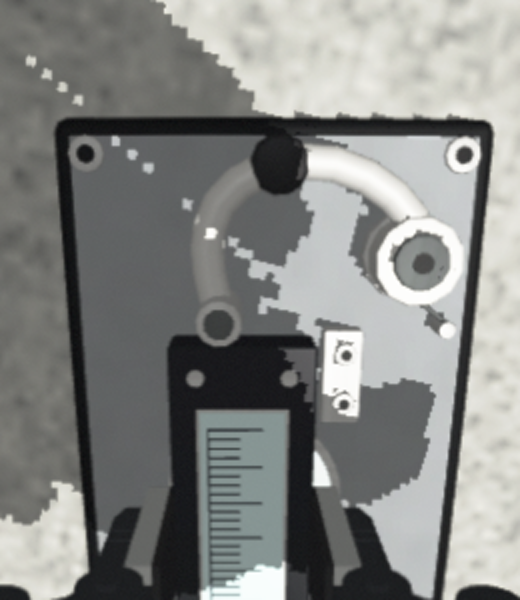

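The slide end bears on the roller, whose centre is at about (249,162) in the full image. The arm is visibly drawn back. The roller seems to overlap the slide's end slightly in the picture, so I'll check heights with the depth image.

Run:
```python
from h import *
for fn,T,a in(('w2',[422.3,-420.7,76.5],1.5178),('w4',[514.35,-202,27.7],1.795),('w5',[509.43,-186.17,23.85],1.7959)):
    im,d,c=load(fn); T=np.array(T); X=np.array([np.cos(a),np.sin(a),0]); Y=np.array([np.sin(a),-np.cos(a),0])
    def P(u,v): 
        q=pt('w',[[u,v]],[d[v,u]],c)[0]-T; return np.r_[q@Y,q@X,q[2]].round(1)
    g=cv2.cvtColor(im,cv2.COLOR_RGB2GRAY).astype(int)
    print(fn,'slide',[P(u,v).tolist() for u,v in((262,185),(250,260),(262,325),(262,338))])
    print(' col262 d:',[(v,round(float(d[v,235]),1),int(g[v,235])) for v in range(160,182,2)])
    print(' bottom:',[(v,round(float(d[v,262]),1),int(g[v,262])) for v in range(334,352,2)])
    if fn=='w5': print(' roller',P(249,162),P(249,158),P(244,162),'land',P(312,168), 'col249',[(v,P(249,v).tolist()) for v in range(150,182,3)])
```

```text
w2 slide [[1.6, 40.2, 12.4], [-3.8, 4.2, 11.6], [1.8, -32.1, 11.6], [1.8, -40.1, 11.6]]
 col262 d: [(160, 220.2, 50), (162, 219.2, 52), (164, 220.9, 51), (166, 221.6, 50), (168, 144.9, 22), (170, 140.7, 18), (172, 136.7, 18), (174, 136.3, 23), (176, 137.0, 22), (178, 136.8, 22), (180, 136.7, 21)]
 bottom: [(334, 162.7, 40), (336, 162.3, 41), (338, 162.8, 39), (340, 162.0, 40), (342, 162.2, 40), (344, 164.4, 66), (346, 271.3, 189), (348, 271.4, 194), (350, 272.8, 195)]
w4 slide [[1.0, 40.6, 11.4], [-4.4, 5.4, 12.1], [1.2, -31.7, 10.5], [1.2, -39.0, 11.3]]
 col262 d: [(160, 160.1, 94), (162, 160.5, 94), (164, 161.2, 95), (166, 160.9, 90), (168, 144.3, 25), (170, 141.0, 21), (172, 135.8, 20), (174, 137.1, 22), (176, 136.1, 25), (178, 137.0, 23), (180, 137.1, 24)]
 bottom: [(334, 160.4, 46), (336, 161.1, 46), (338, 162.0, 46), (340, 162.4, 45), (342, 162.1, 44), (344, 163.2, 73), (346, 209.1, 213), (348, 210.5, 220), (350, 211.4, 221)]
w5 slide [[1.1, 40.8, 12.3], [-4.3, 5.3, 12.0], [1.2, -30.4, 12.3], [1.2, -38.3, 12.3]]
 col262 d: [(160, 156.5, 96), (162, 156.4, 96), (164, 156.8, 97), (166, 157.3, 94), (168, 145.0, 29), (170, 142.2, 22), (172, 137.3, 21), (174, 137.4, 24), (176, 136.1, 28), (178, 136.9, 24), (180, 137.3, 24)]
 bottom: [(334, 160.1, 47), (336, 161.9, 47), (338, 161.0, 48), (340, 162.5, 46), (342, 162.2, 45), (344, 164.1, 45), (346, 189.6, 33), (348, 191.0, 153), (350, 206.8, 218)]
 roller [-4.3 50.7 12.6] [-4.3 52.5 13.4] [-6.3 50.9 13.4] land [24.6 44.2 -5.2] col249 [(150, [-4.3, 55.6, 12.0]), (153, [-4.3, 54.5, 12.8]), (156, [-4.3, 53.3, 13.0]), (159, [-4.2, 52.2, 14.1]), (162, [-4.3, 50.7, 12.6]), (165, [-4.3, 49.7, 13.8]), (168, [-4.3, 48.1, 12.1]), (171, [-4.4, 46.7, 11.5]), (174, [-4.4, 45.2, 10.8]), (177, [-4.4, 43.9, 10.8]), (180, [-4.4, 42.8, 11.8])]
```

Explained: rows 167–172 are the slide's end face and its top edge is at row 172, which touches the roller. The nose is drawn about 7.7 mm, so slide y is about 0. I'll advance 1.5 mm for end-stop clearance, then lower.

{"api": "play_rows", "payload": {
  "targets": [0, 0.8, 0, 0, 0, 0, 0.7, 0, 0, 0, 0, 0, 0, 0, 0]
}}

```text
time: 8.85
tool_pos: [509.1, -184.8, 23.9]
tcp_rot: [0.623, 0.782, -0.0, 0.0]
wrist_force: [-0.4, -4.8, -0.8]
gripper_width: 30.6
gripper_force: 39.9
```

{"api": "play_rows", "payload": {
  "targets": [0, 0, 0, 2, 0, 0, 0, 0, 2, 0, 0, 0, 0, 0, 0]
}}

```text
time: 9.22
tool_pos: [509.4, -184.6, 19.8]
tcp_rot: [0.623, 0.782, 0.0, 0.0]
wrist_force: [2.3, -4.2, -0.1]
gripper_width: 30.8
gripper_force: 40.0
```

Run:
```python
from h import *
tf()
```

```text
t 9.22 a 1.7955 pos [ 509.39 -184.64   19.84] Ftool [-4.57  1.35  0.15] tau [-0.146 -0.717  0.024]
```

{"api": "play_rows", "payload": {
  "targets": [0, 0, 0, 1, 0, 0, 0, 0, 1, 0, 0, 0, 0, 0, 0]
}}

```text
time: 9.6
tool_pos: [509.0, -184.6, 17.7]
tcp_rot: [0.623, 0.782, 0.0, 0.0]
wrist_force: [1.1, -4.1, 0.8]
gripper_width: 31.2
gripper_force: 40.0
```

{"api": "play_rows", "payload": {
  "targets": [0, 0, 0, 1, 0, 0, 0, 0, 1, 0, 0, 0, 0, 0, 0]
}}

```text
time: 9.98
tool_pos: [508.9, -184.6, 15.7]
tcp_rot: [0.623, 0.782, -0.0, -0.0]
wrist_force: [1.2, -5.1, -0.2]
gripper_width: 31.0
gripper_force: 40.1
```

Run:
```python
from h import *
tf()
```

```text
t 9.97 a 1.7958 pos [ 508.92 -184.6    15.7 ] Ftool [-5.26  0.    0.22] tau [-0.031 -0.723 -0.004]
```

Underside is at about 13.6. I'll lower in fine steps.

{"api": "play_rows", "payload": {
  "targets": [0, 0, 0, 0.6, 0, 0, 0, 0, 0.4, 0, 0, 0, 0, 0, 0]
}}

```text
time: 10.35
tool_pos: [508.9, -184.6, 14.8]
tcp_rot: [0.623, 0.782, -0.0, -0.0]
wrist_force: [1.1, -4.1, 0.1]
gripper_width: 30.8
gripper_force: 40.1
```

{"api": "play_rows", "payload": {
  "targets": [0, 0, 0, 0.4, 0, 0, 0, 0, 0, 0, 0, 0, 0, 0, 0]
}}

```text
time: 10.72
tool_pos: [508.9, -184.6, 14.4]
tcp_rot: [0.623, 0.782, -0.0, 0.0]
wrist_force: [1.0, -5.2, -0.3]
gripper_width: 30.9
gripper_force: 40.1
```

{"api": "play_rows", "payload": {
  "targets": [0, 0, 0, 0.3, 0, 0, 0, 0, 0, 0, 0, 0, 0, 0, 0]
}}

```text
time: 11.1
tool_pos: [508.9, -184.6, 14.2]
tcp_rot: [0.623, 0.782, -0.0, 0.0]
wrist_force: [-0.4, -4.1, 4.1]
gripper_width: 30.8
gripper_force: 40.4
```

Down on the plate (4 N up at z 14.2). Next I'll ease the slide back to the end stop while it is gripped, watching the tool-x force pass from -4.5 toward 0.

{"api": "play_rows", "payload": {
  "targets": [0, -0.5, 0, -0.1, 0, 0, -0.4, 0, 0, 0, 0, 0, 0, 0, 0]
}}

```text
time: 11.48
tool_pos: [509.3, -185.2, 14.3]
tcp_rot: [0.623, 0.782, 0.0, -0.0]
wrist_force: [1.0, -0.4, 4.3]
gripper_width: 31.1
gripper_force: 40.5
```

{"api": "play_rows", "payload": {
  "targets": [0, -0.3, 0, 0, 0, 0, 0, 0, 0, 0]
}}

```text
time: 11.72
tool_pos: [509.3, -185.5, 14.2]
tcp_rot: [0.623, 0.782, 0.0, 0.0]
wrist_force: [1.5, 1.0, 4.6]
gripper_width: 30.7
gripper_force: 40.5
```

Run:
```python
from h import *
tf()
```

```text
t 11.72 a 1.7957 pos [ 509.34 -185.53   14.23] Ftool [ 0.62  1.73 -4.61] tau [-0.246 -0.067  0.004]
```

At the end stop. Now I'll move gently toward the long edge (tool +y).

{"api": "play_rows", "payload": {
  "targets": [0, 0, 0.5, -0.1, 0, 0, 0, 0.5, 0, 0, 0, 0, 0, 0, 0]
}}

```text
time: 12.1
tool_pos: [509.3, -185.5, 14.2]
tcp_rot: [0.623, 0.782, -0.0, -0.001]
wrist_force: [-3.3, -1.9, 5.6]
gripper_width: 30.7
gripper_force: 40.7
```

Run:
```python
from h import *
tf()
```

```text
t 12.1 a 1.7958 pos [ 509.34 -185.52   14.24] Ftool [-1.13 -3.69 -5.55] tau [ 0.425 -0.168  0.044]
```

{"api": "play_rows", "payload": {
  "targets": [0, 0, 0.4, 0, 0, 0, 0, 0, 0, 0]
}}

```text
time: 12.35
tool_pos: [509.5, -185.5, 14.2]
tcp_rot: [0.623, 0.782, -0.001, -0.001]
wrist_force: [-3.7, -2.2, 6.6]
gripper_width: 30.6
gripper_force: 40.8
```

Run:
```python
from h import *
tf()
```

```text
t 12.35 a 1.7961 pos [ 509.46 -185.53   14.23] Ftool [-1.3  -4.08 -6.6 ] tau [ 0.588 -0.217  0.014]
```

{"api": "play_rows", "payload": {
  "targets": [0, 0, 0, -0.3, 0, 0, 0, 0, 0, 0]
}}

```text
time: 12.6
tool_pos: [510.0, -186.0, 14.3]
tcp_rot: [0.623, 0.782, -0.001, -0.0]
wrist_force: [-2.4, -5.3, 2.1]
gripper_width: 31.0
gripper_force: 40.2
```

Run:
```python
from h import *
tf()
```

```text
t 12.6 a 1.7962 pos [ 510.05 -185.96   14.27] Ftool [-4.59 -3.51 -2.05] tau [ 0.487 -0.706 -0.146]
```

{"api": "play_rows", "payload": {
  "targets": [0, 0, 0.3, -0.2, 0, 0, 0, 0, 0, 0]
}}

```text
time: 12.85
tool_pos: [510.5, -185.9, 14.3]
tcp_rot: [0.623, 0.782, -0.0, -0.0]
wrist_force: [-0.8, -4.7, -0.4]
gripper_width: 30.5
gripper_force: 40.0
```

Run:
```python
from h import *
tf()
im,d,c=snap('wrist','w6')
```

```text
t 12.85 a 1.7961 pos [ 510.49 -185.86   14.26] Ftool [-4.38 -1.81  0.36] tau [ 0.29  -0.741 -0.108]
```

With the press relieved it slid. The -4.4 N shows the end stop is not reached yet, so the earlier change was plate friction. Stepping back further.

{"api": "play_rows", "payload": {
  "targets": [0, -0.4, 0, 0, 0, 0, 0, 0, 0, 0]
}}

```text
time: 13.15
tool_pos: [510.6, -185.9, 14.3]
tcp_rot: [0.623, 0.782, -0.0, -0.0]
wrist_force: [-0.3, -4.7, -0.2]
gripper_width: 30.4
gripper_force: 39.9
```

{"api": "play_rows", "payload": {
  "targets": [0, -0.4, 0, 0, 0, 0, 0, 0, 0, 0]
}}

```text
time: 13.4
tool_pos: [510.7, -185.9, 14.5]
tcp_rot: [0.623, 0.782, -0.0, -0.001]
wrist_force: [-0.9, -3.4, -3.1]
gripper_width: 30.5
gripper_force: 39.8
```

Run:
```python
from h import *
tf()
```

```text
t 13.4 a 1.7958 pos [ 510.67 -185.85   14.45] Ftool [-3.08 -1.58  3.1 ] tau [ 0.339 -0.472 -0.117]
```

{"api": "play_rows", "payload": {
  "targets": [0, 0, 0, 0, 0, 0, 0, 0, 0, 0, 0, 0, 0, 0, 0]
}}

```text
time: 13.78
tool_pos: [510.8, -185.9, 14.6]
tcp_rot: [0.623, 0.782, -0.0, -0.0]
wrist_force: [-2.5, -1.9, -2.8]
gripper_width: 30.5
gripper_force: 39.8
```

Run:
```python
from meas import *
tf()
im,d,c=snap('wrist','w7'); T=np.array([510.67,-185.85]); a=1.7958
X=np.array([np.cos(a),np.sin(a)]); Y=np.array([np.sin(a),-np.cos(a)])
w=lambda x,y,z:np.r_[T+(x+2)*Y+(y+0.8)*X,z]
pr=proj('w',[w(-46,92,12),w(54,92,12),w(-46,30,12),w(54,30,12),w(-5,50.,34.5)],c); i=int
(lu,tv),(ru,_)=pr[0],pr[1]
f=meas('w7',T,a,pr[4],14.4,(i(lu)-12,i(pr[2][0])+12),(i(pr[3][0])-12,i(ru)+12),(i(tv)-12,i(tv)+12),range(i(lu)+15,i(ru)-15,5),range(i(tv)+15,i(pr[2][1]),4))
P=lambda u,v:(lambda q:np.r_[q@np.r_[Y,0],q@np.r_[X,0],q[2]].round(1).tolist())(pt('w',[[u,v]],[d[v,u]],c)[0]-np.r_[T,14.4])
g=cv2.cvtColor(im,cv2.COLOR_RGB2GRAY)
print('col u=240',[(v,int(g[v,240]),P(240,v)) for v in range(160,184,2)])
print('row',[(u,int(g[190,u]),P(u,190)[0],P(u,190)[2]) for u in range(284,325,2)])
print('rowL',[(u,int(g[190,u]),P(u,190)[0],P(u,190)[2]) for u in range(218,236,2)])
```

```text
t 13.78 a 1.7958 pos [ 510.8  -185.86   14.64] Ftool [-1.29 -2.86  2.81] tau [ 0.336 -0.221 -0.059]
slide [[-14.4, 46.6], [16.5, 46.6], [17.3, -43.8], [-14.4, -43.8]]
nose [[-3.  50.8]]
L at0 -43.17 slope 0.0015 31 32
R at0 55.76 slope 0.0013 30 32
T at0 92.86 slope 0.0051 41 42
col u=240 [(160, 87, [-7.2, 53.5, 23.0]), (162, 62, [-7.2, 52.7, 23.0]), (164, 61, [-7.2, 51.9, 22.9]), (166, 63, [-7.3, 50.9, 21.9]), (168, 63, [-7.2, 50.3, 22.7]), (170, 63, [-7.3, 49.5, 22.3]), (172, 63, [-7.2, 48.8, 23.0]), (174, 117, [-7.3, 47.7, 21.7]), (176, 126, [-7.3, 47.0, 21.8]), (178, 39, [-8.0, 43.5, 11.5]), (180, 28, [-8.0, 42.9, 12.6]), (182, 25, [-8.0, 41.9, 11.8])]
row [(284, 132, 10.6, 11.8), (286, 132, 0.7, 144.5), (288, 98, 12.4, 11.0), (290, 37, 13.1, 12.3), (292, 91, 14.0, 11.5), (294, 94, 14.8, 12.5), (296, 90, 15.6, 12.3), (298, 122, 17.9, 0.5), (300, 132, 18.3, 4.9), (302, 250, 19.2, 4.6), (304, 253, 20.0, 4.9), (306, 253, 21.1, 3.8), (308, 252, 21.8, 5.2), (310, 252, 22.7, 4.9), (312, 252, 23.4, 6.6), (314, 252, 24.7, 3.9), (316, 252, 25.3, 5.4), (318, 252, 26.3, 5.0), (320, 225, 28.2, -0.0), (322, 199, 29.2, -0.4), (324, 201, 30.2, -0.7)]
rowL [(218, 100, -19.2, -1.0), (220, 99, -18.2, -0.6), (222, 98, -17.2, 0.6), (224, 46, -15.0, 11.3), (226, 26, -14.2, 11.0), (228, 27, -13.2, 11.6), (230, 27, -12.4, 11.9), (232, 31, -11.6, 11.4), (234, 115, -10.7, 11.5)]
```

{"api": "play_rows", "payload": {
  "targets": [0, 0, 0.3, 0.3, 0, 0, 0, 0, 0, 0, 0, 0, 0, 0, 0]
}}

```text
time: 14.2
tool_pos: [511.1, -185.8, 14.5]
tcp_rot: [0.623, 0.782, -0.0, -0.0]
wrist_force: [-4.2, 0.0, -0.2]
gripper_width: 30.9
gripper_force: 40.1
```

Run:
```python
from h import *
tf()
```

```text
t 14.2 a 1.7958 pos [ 511.09 -185.82   14.52] Ftool [ 0.98 -4.07  0.24] tau [0.6   0.171 0.019]
```

{"api": "play_rows", "payload": {
  "targets": [0, 0, 0.4, 0, 0, 0, 0, 0, 0, 0, 0, 0, 0, 0, 0]
}}

```text
time: 14.58
tool_pos: [511.5, -185.7, 14.4]
tcp_rot: [0.623, 0.782, -0.0, -0.0]
wrist_force: [-3.7, 1.1, 0.1]
gripper_width: 30.7
gripper_force: 40.1
```

Run:
```python
from h import *
tf()
```

```text
t 14.57 a 1.7958 pos [ 511.49 -185.74   14.42] Ftool [ 1.9  -3.4  -0.09] tau [ 0.68   0.318 -0.004]
```

{"api": "play_rows", "payload": {
  "targets": [0, 0.3, 0.3, 0, 0, 0, 0, 0, 0, 0, 0, 0, 0, 0, 0]
}}

```text
time: 14.95
tool_pos: [511.9, -185.6, 14.4]
tcp_rot: [0.623, 0.782, -0.0, -0.0]
wrist_force: [-3.8, 0.0, -1.4]
gripper_width: 30.9
gripper_force: 40.0
```

Run:
```python
from h import *
tf()
```

```text
t 14.95 a 1.7958 pos [ 511.93 -185.62   14.4 ] Ftool [ 0.87 -3.68  1.4 ] tau [0.576 0.194 0.022]
```

{"api": "play_rows", "payload": {
  "targets": [0, 0.1, 0.3, 0, 0, 0, 0, 0, 0, 0, 0, 0, 0, 0, 0]
}}

```text
time: 15.32
tool_pos: [512.3, -185.6, 14.5]
tcp_rot: [0.623, 0.782, -0.0, 0.0]
wrist_force: [-2.9, -0.2, -1.4]
gripper_width: 30.8
gripper_force: 39.9
```

Run:
```python
from h import *
tf()
```

```text
t 15.32 a 1.7958 pos [ 512.29 -185.56   14.48] Ftool [ 0.42 -2.93  1.41] tau [0.598 0.104 0.029]
```

{"api": "play_rows", "payload": {
  "targets": [0, 0, 0.3, 0, 0, 0, 0, 0, 0, 0, 0, 0, 0, 0, 0]
}}

```text
time: 15.7
tool_pos: [512.4, -185.5, 14.5]
tcp_rot: [0.623, 0.782, -0.0, -0.0]
wrist_force: [-4.9, -1.4, -1.4]
gripper_width: 30.7
gripper_force: 40.0
```

Run:
```python
from h import *
tf()
```

```text
t 15.7 a 1.7958 pos [ 512.36 -185.54   14.46] Ftool [-0.25 -5.11  1.35] tau [0.868 0.046 0.038]
```

{"api": "play_rows", "payload": {
  "targets": [0, 0, 0.3, 0, 0, 0, 0, 0, 0, 0, 0, 0, 0, 0, 0]
}}

```text
time: 16.08
tool_pos: [512.4, -185.5, 14.5]
tcp_rot: [0.623, 0.782, -0.0, -0.0]
wrist_force: [-6.2, -1.4, -1.0]
gripper_width: 30.8
gripper_force: 40.0
```

Run:
```python
from h import *
tf()
```

```text
t 16.07 a 1.7958 pos [ 512.39 -185.48   14.45] Ftool [-0.01 -6.34  1.  ] tau [0.999 0.005 0.042]
```

Touching the long edge now: motion has stopped and the force is rising. A bit more.

{"api": "play_rows", "payload": {
  "targets": [0, 0, 0.3, 0, 0, 0, 0, 0, 0, 0, 0, 0, 0, 0, 0]
}}

```text
time: 16.45
tool_pos: [512.4, -185.5, 14.5]
tcp_rot: [0.623, 0.782, -0.0, -0.001]
wrist_force: [-6.3, -2.2, -0.5]
gripper_width: 30.7
gripper_force: 40.1
```

Run:
```python
from h import *
tf()
```

```text
t 16.45 a 1.7957 pos [ 512.42 -185.52   14.47] Ftool [-0.7  -6.65  0.48] tau [ 1.181 -0.089  0.076]
```

{"api": "play_rows", "payload": {
  "targets": [0, 0, 0.3, 0, 0, 0, 0, 0, 0, 0, 0, 0, 0, 0, 0]
}}

```text
time: 16.82
tool_pos: [512.4, -185.5, 14.4]
tcp_rot: [0.623, 0.782, -0.001, -0.001]
wrist_force: [-7.8, -2.3, 0.5]
gripper_width: 30.7
gripper_force: 40.2
```

{"api": "play_rows", "payload": {
  "targets": [0, 0, 0.2, 0, 0, 0, 0, 0, 0, 0, 0, 0, 0, 0, 0]
}}

```text
time: 17.2
tool_pos: [512.4, -185.5, 14.4]
tcp_rot: [0.623, 0.782, -0.001, -0.001]
wrist_force: [-8.8, -2.9, 1.1]
gripper_width: 30.5
gripper_force: 40.2
```

Run:
```python
from h import *
tf()
```

```text
t 17.2 a 1.7958 pos [ 512.43 -185.47   14.45] Ftool [-0.86 -9.21 -1.13] tau [ 1.52  -0.131  0.086]
```

The edge force is about 5.5–6 N. Ease off, then open.

{"api": "play_rows", "payload": {
  "targets": [0, 0, 0, 0, 0, 0, 0, -0.5, 0, 0, 0, 0, -0.3, 0, 0, 0, 0, 0, 0, 0]
}}

```text
time: 17.7
tool_pos: [512.4, -185.5, 14.5]
tcp_rot: [0.623, 0.782, -0.0, -0.0]
wrist_force: [-5.3, -0.8, -0.2]
gripper_width: 30.8
gripper_force: 40.0
```

{"api": "play_rows", "payload": {
  "targets": [50, 0, 0, 0, 0, 50, 0, 0, 0, 0, 50, 0, 0, 0, 0, 50, 0, 0, 0, 0]
}}

```text
time: 18.2
tool_pos: [513.2, -185.4, 14.7]
tcp_rot: [0.623, 0.782, 0.0, 0.0]
wrist_force: [-0.1, -0.8, 0.6]
gripper_width: 42.6
gripper_force: 0.0
```

Run:
```python
from h import *
tf()
```

```text
t 18.2 a 1.7959 pos [ 513.18 -185.38   14.66] Ftool [-0.74 -0.31 -0.61] tau [-0.026  0.027  0.008]
```

{"api": "play_rows", "payload": {
  "targets": [50, 0, 0, -10, 0, 50, 0, 0, -30, 0, 50, 0, 0, -40, 0, 50, 0, 0, 0, 0, 50, 0, 0, 0, 0]
}}

```text
time: 18.82
tool_pos: [512.6, -185.2, 94.5]
tcp_rot: [0.623, 0.782, -0.0, 0.0]
wrist_force: [0.7, 1.1, 0.1]
gripper_width: 42.6
gripper_force: 0.0
```

Run:
```python
from h import *
im,d,c=snap('wrist','w8'); M=tf(); o,M,a=state(); T=o['tool_pos']
Y=M[:,1];X=M[:,0]
v,u=np.mgrid[0:384,0:512]; W=pt('w',np.c_[u.ravel(),v.ravel()],d.ravel(),c).reshape(384,512,3)
q=(W-np.r_[T[:2],0]); x=q@Y; y=q@X; z=W[...,2]
m=((z>20.5)&(z<29)&(abs(x)<30)&(y<45)&(y>-70)&(d>0)).astype(np.uint8); m=cv2.morphologyEx(m,cv2.MORPH_OPEN,np.ones((3,3)))
k=max(cv2.findContours(m,0,2)[0],key=cv2.contourArea); print('px',cv2.minAreaRect(k))
P=onz('w',k[:,0].astype(float),24,c)-np.r_[T[:2],0]; print('slide tool(y,x)',cv2.minAreaRect(np.c_[P@Y,P@X].astype(np.float32)),'z',np.median(z[m>0]))
A,_,_,_=np.linalg.lstsq(np.c_[x[m>0],y[m>0],np.ones(m.sum())],z[m>0],rcond=None); print('tilt',A.round(4))
cv2.imwrite('pics/w8c.png',cv2.resize(im[40:340,120:420,::-1],(600,600),interpolation=cv2.INTER_CUBIC))
```

```text
t 18.88 a 1.7958 pos [ 512.29 -185.04   93.91] Ftool [-0.11 -0.18  0.44] tau [ 0.013  0.028 -0.044]
px ((261.4814453125, 208.1280517578125), (125.73750305175781, 48.77619552612305), 88.78113555908203)
slide tool(y,x) ((0.7327117919921875, -2.347942352294922), (94.20883178710938, 32.8724250793457), 89.93173217773438) z 26.179176498900752
tilt [-2.06000e-02  7.30000e-03  2.60659e+01]
```

View pics/w8c.png

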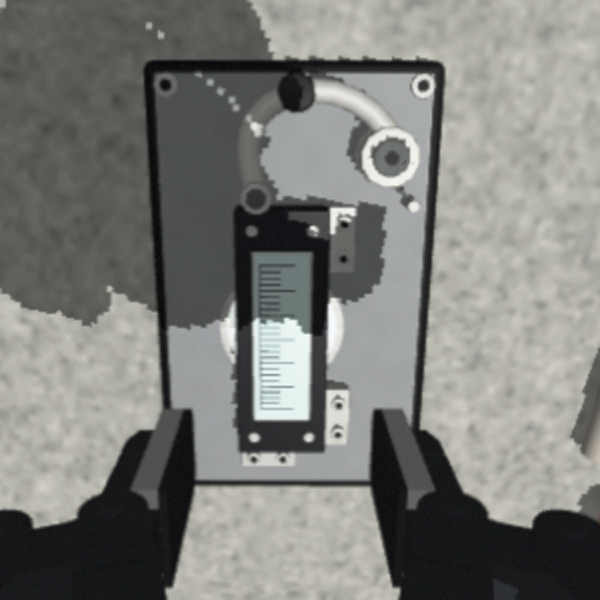

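The picture shows the slide flush with both lands (right) and the end stop (bottom), with the roller bearing on its far end. I'll do one numeric check of flatness against the plate.

Run:
```python
from h import *
im,d,c=load('w8'); o,M,a=state(); T=o['tool_pos']; Y=M[:,1];X=M[:,0]
v,u=np.mgrid[0:384,0:512]; W=pt('w',np.c_[u.ravel(),v.ravel()],d.ravel(),c).reshape(384,512,3)
q=(W-np.r_[T[:2],0]); x=q@Y; y=q@X; z=W[...,2]
def fit(m):
    for _ in range(3):
        A=np.linalg.lstsq(np.c_[x[m],y[m],np.ones(m.sum())],z[m],rcond=None)[0]; m=m&(abs(A[0]*x+A[1]*y+A[2]-z)<1.5)
    return A.round(4),m.sum()
print('slide',fit((abs(x-.7)<13)&(abs(y+1)<40)&(z>20)&(z<32)))
print('plate',fit(((abs(x-.7)>20)&(abs(x-.7)<42))&(y>-30)&(y<20)&(z>5)&(z<19)))
g=cv2.cvtColor(im,cv2.COLOR_RGB2GRAY)
# side edges of slide at z=24 and land faces at z=18 (rows by crop coords/2+40)
for v in (150,168,240,255):
    us=np.arange(270,305); print(v,[(int(k),int(g[v,k]),round(float(z[v,k]),1)) for k in us[::2]][2:16])
```

```text
slide (array([-4.2000e-03,  5.0000e-03,  2.6258e+01]), np.int64(3949))
plate (array([6.00000e-04, 1.00000e-04, 1.38162e+01]), np.int64(3685))
150 [(274, 73, 26.4), (276, 74, 26.7), (278, 75, 26.0), (280, 76, 26.3), (282, 77, 26.3), (284, 92, 26.1), (286, 236, 21.1), (288, 183, 20.6), (290, 112, 21.1), (292, 130, 21.0), (294, 204, 21.1), (296, 109, 19.6), (298, 81, 13.0), (300, 79, 14.8)]
168 [(274, 113, 26.0), (276, 58, 26.8), (278, 19, 26.3), (280, 21, 25.5), (282, 18, 25.7), (284, 51, 26.2), (286, 104, 21.0), (288, 97, 21.7), (290, 59, 20.5), (292, 40, 21.9), (294, 99, 21.5), (296, 98, 17.9), (298, 79, 13.6), (300, 79, 14.1)]
240 [(274, 183, 26.6), (276, 59, 25.1), (278, 53, 25.8), (280, 53, 25.9), (282, 86, 25.1), (284, 221, 19.2), (286, 164, 20.4), (288, 212, 21.5), (290, 219, 21.6), (292, 205, 19.8), (294, 181, 13.4), (296, 163, 13.4), (298, 164, 14.5), (300, 164, 13.7)]
255 [(274, 62, 26.0), (276, 51, 25.8), (278, 50, 25.5), (280, 49, 26.0), (282, 136, 19.2), (284, 211, 18.2), (286, 168, 22.5), (288, 209, 21.6), (290, 218, 20.9), (292, 205, 19.4), (294, 171, 13.0), (296, 165, 14.3), (298, 164, 14.3), (300, 163, 12.5)]
```

Flat (top 12.4 mm above the plate, tilt under 0.006) with no gap at either land. Handing in.

```bash
python3 -c "
from bench import robot
print(robot.finish_job())"
```

```text
the job is handed in; nothing more can be done
None
```

I loaded the slide and handed the job in (no verdict returned): it was pressed home at about 5.5–6 N (estimated), then lay flat and flush with both fixed edges, held by the arm; I viewed 11 pictures, one over the limit of 10.

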